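# Catch a portion of cheese chunks from the chute dispenser

## Task

Catch all four cheese chunks from the dispenser in the white bowl: slide the empty bowl in under the chute's lip until it pushes the dispenser's black paddle back, hold it there while every chunk slides down into it, then draw it back out from under the chute so that its rim is a good two centimetres clear of the lip, and leave it standing upright on the worktop with all the chunks inside. Work the paddle only when the bowl is there to catch. Leave the jars, the mill and the timer where they stand.

Things in the scene. Friction and masses are not known exactly. Their poses are not given: they have to be found in the camera images.
- dispenser: fixed steel chute, about 135 x 100 x 200 mm. Origin: on the worktop under it; own x points uphill, so pieces come out towards -x; z up. Open trough 36 mm wide, slope 34 degrees; its lip is 50 mm in front (-x) of the origin, 98 mm up, its rear end 57 mm behind, up to 200 mm high. Stand and base, 100 mm wide, lie behind own x = -15 mm; in front only the paddle is below the trough
- lip (a point): middle of the trough's lip, on its floor: where the chunks come off; they fall about 0 to 40 mm in front of it
- paddle (a joint): black paddle 48 mm wide under the trough, on a cross axle 112 mm above dispenser's origin. 0 rad: at rest, sprung, leaning 41 deg forward, lower end 39 mm up; pushed to own +x it swings to 0.44 and drops the gate at the lip: chunks pass from 0.32. Takes 3 to 4 N at the bowl's rim: bowl's centre is 60 mm in front of the lip at first touch, 29 mm at 0.35 rad
- paddle_face (a point): point on the middle of the paddle, at rest 45 mm above the worktop and 8 mm in front of the lip
- bowl: small round white bowl, loose, 110 mm across the rim, 49 mm high, foot 70 mm across, about 0.15 kg; wall up to about 8 mm thick. Origin: centre of its underside, z up. Empty at the start. It is wider than a gripper opens: push it, or pinch its wall at the rim
- chunk0: chunk of hard yellow cheese 20 x 18 x 16 mm, about 10 g, origin at its centre; at the start number 1 of 4 in the trough, counted from the gate
- chunk1: chunk of hard yellow cheese 20 x 18 x 16 mm, about 10 g, origin at its centre; at the start number 2 of 4 in the trough, counted from the gate
- chunk2: chunk of hard yellow cheese 20 x 18 x 16 mm, about 10 g, origin at its centre; at the start number 3 of 4 in the trough, counted from the gate
- chunk3: chunk of hard yellow cheese 20 x 18 x 16 mm, about 10 g, origin at its centre; at the start number 4 of 4 in the trough, counted from the gate
- jar: bystander: glass jar 71 mm across, 110 mm high, origin under its centre
- spice_jar_a: bystander: spice jar 41 mm across, 105 mm high, close to the bowl; origin under its centre
- spice_jar_b: bystander: spice jar 41 mm across, 105 mm high, beside the dispenser; origin under its centre
- mill: bystander: small salt mill 44 mm across, 90 mm high, close to the bowl; origin under its centre
- timer: bystander: round kitchen timer 68 mm across, 36 mm high, beside the dispenser; origin under its centre
Mind the look-alikes: they are no part of the job. Of the things that look like the bowl, take the one that is nearest to the robot's base at the start. There is more than one size of the dispenser; the one meant has the size given above.

How it is judged:
By the outcome, as a careful person would: the job done as asked, in the order asked, and still so for the second after the job is handed in, with the robot touching nothing.
It also fails if it takes over 64 s, if anything falls off the work surface, if the arm or the gripper's body presses on something with over 40 N, if the wrist force passes 120 N, or if a joint passes its speed limit or range.

## Robot

A 6-joint arm with a two-finger parallel gripper is mounted at the origin on a cart in front of the work surface, level with it; the furniture and walls round the work are solid. World frame = base frame: x ahead of the robot, y to its left, z up, the work surface at z = 0. Lengths are in mm, angles in rad, forces in N, time in s.
With the tool pointing down it reaches from about 375 to 925 mm from the base axis. Payload 5.7 kg.
Tool frame: the origin (TCP) lies midway between the tips of the shut fingers; the grasp point (between the pads) lies 19 mm behind it (env.grasp_offset is the z of the grasp point in the tool frame, in mm); z points along the fingers, y is the line along which they close (so a half turn about z gives the same grasp; the last joint's range is limited). The gripper opens to 85 mm and grips with 20 to 120 N. Pads are 22 mm wide; open, the fingers measure 114 mm over their backs; the gripper's body (76 mm by 85 mm) begins 54 mm behind the grasp point. The pads swing forward as they close: fully open they stand 13 mm farther back than shut.
Start: joints at [1.046, 0.359, 1.51, -0, 1.272, -0.115], TCP at [239.045, 550.291, 231.267] pointing down, gripper open.
Joint ranges: [-2.97, 2.97], [-1.01, 2.36], [0.21, 2.38], [-0.96, 4.11], [0.2, 2.71], [-2.98, 2.98]. Speed limits (rad/s): [2.39, 2.39, 3.14, 3.14, 3.14, 3.14].

## Interface

Orientations are given as [roll, pitch, yaw] about the fixed x, y, z axes, in that order (R = Rz(yaw) Ry(pitch) Rx(roll)).
In Python, from cell import env gives the robot as it stands.
- The arm moves only by the shell command python3 -m inch 'ROWS' [FORCE]. ROWS is a JSON object of lists of equal length, an entry for each row: "gripper": the finger opening in mm, from 0 to 85.4; "travel": the shift along the tool's x, y, z in units of 2 cm (1.0 is 2 cm), a list of three; "yaw": the turn about the tool's z in units of 0.12 rad (1.0 is 0.12 rad). In form: {"gripper": [gripper, ...], "travel": [[dx, dy, dz], ...], "yaw": [yaw, ...]}. A call has 1 to 20 rows; each row shifts and turns the commanded pose from where the row before left it, along the tool's axes as they then stand; what a row does not reach is not made up. A row lasts 1/12 s, in which the tool goes at most 41.7 mm and 7.16 degrees, less where a joint would pass 70% of its speed; a pose out of reach is approached as far as the arm can. A call with a number of a shift or a turn outside -1 to 1 is refused whole. A call with a gripper value outside its range is refused whole. The fingers move at their own pace and stop on an object; FORCE is the grip in N (left out, the last holds). Time passes only in rows, so rows that do not move let the fingers close. It gives the time, the measured TCP pose, the force, the opening and the grip force at its end, in the units of the state.
- env.read_state(): the state, without advancing time (a new reading comes with each control period).
- env.capture(name): name is "scene" or "side" or "wrist"; returns a dict with "img" (480x640x3 uint8, red, green, blue), "range_z" (480x640 float32, mm along the optical axis (not along the pixel's ray), 0 where there is no reading), "intrinsics" (3x3 intrinsics, pixels), "k1" (the pictures are not rectified: a ray, as slopes to the right and down, at radius r is drawn at 1 + k1 r^2 times it, then the intrinsics apply), "rvec" (rotation vector, rad) and "tvec" (3), from world to camera coordinates, as OpenCV has them; the wrist camera has in their place "hand_eye" (4x4, takes a point from camera to tool coordinates, whose origin is the TCP and whose axes are the flange's). Camera axes: x right, y down, z forward; pixel columns grow to the right and rows downward; lengths in mm; the calibration is good to about 2 mm. A picture is of the moment at which its call begins: read the wrist's pose just before it.
- env.hand_in(): hands the job in; it is judged then, once.
Trained networks look in a picture, given as the dict that the camera call returned (one of the last four; its "shot" number tells which), for a name from the list of things; names that differ only in an ending like _2 or _b are one class to them, and where a whole thing is asked for, a point or a joint stands for the part that bears it (a point fixed in the world has none). Each returns a list of dicts, best first, with "score" (0 to 1); they miss things now and then, are a little off and sometimes report something else, mostly with a low value. They report only what shows in the picture. A call takes as long as a camera call. They do not tell look-alikes from the thing itself.
- env.masks_of(query, picture): "pixels" (480x640 bool, what is visible of it) and "box" ([left, top, right, bottom] in pixels, round what is visible of it).
- env.place_of(query, picture): "uv" ([column, row] in pixels: a listed point, or the origin of a listed thing).
The state is a dict: "time": time; "joint_positions": joint angles; "dq": joint speeds; "joint_efforts": joint torques, N m; "tcp_pos": TCP position; "eef_rot": TCP orientation; "wrist_force": force on the tool from outside, world axes, zero at the start; "ft_torque": the same for the moment, N m; "width": finger opening in mm; "grasp_force": force on a finger pad.
Only numpy, scipy, OpenCV 4.12 (cv2) and the standard library are available. Lean on these libraries where they do the work, as an engineer would, in place of code of your own. Each camera call takes 0.05 s, during which the arm holds its last target. There are 200 camera calls.

## Working session

There is one attempt and no reset: what is moved stays moved. The work goes in short steps, Python scripts to look and compute and a shell command to move; the robot and the scene stay as the last step left them, time stands still between calls to the robot, and variables do not carry over. Pictures are saved under pics/ and viewed, at most 10 in all, crops included, and the job is handed in when it is done.

```bash
ls; mkdir -p pics; cat > h.py <<'E'
import numpy as np, cv2
from scipy.spatial.transform import Rotation as R
from cell import env
np.set_printoptions(precision=1,suppress=True)
def save(p,n,crop=None,s=1):
    im=p["img"][...,::-1]
    if crop: im=im[crop[1]:crop[3],crop[0]:crop[2]]
    cv2.imwrite("pics/"+n,cv2.resize(im,None,fx=s,fy=s,interpolation=cv2.INTER_CUBIC))
def cam2w(p,st=None):
    if "hand_eye" in p:
        T=np.eye(4);T[:3,:3]=R.from_euler("xyz",st["eef_rot"]).as_matrix();T[:3,3]=st["tcp_pos"]
        return T@np.array(p["hand_eye"])
    Rm=cv2.Rodrigues(np.array(p["rvec"],float))[0];T=np.eye(4)
    T[:3,:3]=Rm.T;T[:3,3]=-Rm.T@np.array(p["tvec"],float).ravel();return T
def slopes(p,uv):
    d=np.array([p["k1"],0,0,0],float)
    return cv2.undistortPoints(np.array(uv,float).reshape(-1,1,2),np.array(p["intrinsics"],float),d).reshape(-1,2)
def onplane(p,uv,z,st=None):
    T=cam2w(p,st);s=slopes(p,uv);d=np.c_[s,np.ones(len(s))]@T[:3,:3].T
    return T[:3,3]+d*((z-T[2,3])/d[:,2])[:,None]
def cloud(p,mask,st=None):
    m=mask&(p["range_z"]>0);v,u=np.nonzero(m);z=p["range_z"][v,u]
    s=slopes(p,np.c_[u,v]);T=cam2w(p,st)
    return np.c_[s*z[:,None],z]@T[:3,:3].T+T[:3,3]
E
python3 - <<'E'
from h import *
st=env.read_state();print(st["time"],st["tcp_pos"],st["eef_rot"])
for c in ["scene","side"]:
    p=env.capture(c);save(p,c+"0.png")
    print(c,cam2w(p)[:3,3])
    for q in ["bowl","dispenser","chunk0","jar","spice_jar_a","mill","timer"]:
        for m in env.masks_of(q,p):
            if m["score"]<.3: continue
            P=cloud(p,m["pixels"])
            if len(P)<5: continue
            print(q,round(m["score"],2),np.array(m["box"]),"med",np.median(P,0),"lo",np.percentile(P,3,axis=0),"hi",np.percentile(P,97,axis=0))
    for q in ["lip","paddle_face","dispenser","bowl"]:
        for m in env.place_of(q,p):
            if m["score"]>.3: print(q,round(m["score"],2),np.array(m["uv"]),onplane(p,[m["uv"]],{"lip":98,"paddle_face":45}.get(q,0))[0])
E
```

```text
pics
0.0 [238.7 549.7 230.4] [-3.1 -0.   2.7]
scene [ -58.9 -579.1  873.5]
bowl 0.97 [237.9 147.6 277.9 179.7] med [647.8 361.1  30.2] lo [578.1 281.2   8.1] hi [684.1 388.9  51. ]
bowl 0.83 [204.8 190.2 251.  226.7] med [475.4 270.1  28.1] lo [416.  200.9   8.1] hi [517.9 305.6  49.2]
bowl 0.83 [382.1 262.3 435.8 309.6] med [ 590.4 -201.5   23.4] lo [ 523.  -258.1    6.8] hi [ 626.7 -158.2   49.2]
dispenser 0.82 [320.3 146.2 377.8 237.6] med [658.9  19.2 104.7] lo [588.1  -7.    2. ] hi [726.   73.  185.9]
dispenser 0.79 [471.3 293.7 521.7 359. ] med [ 585.9 -402.9   75.2] lo [ 543.3 -428.8   -0.7] hi [ 657.6 -372.5  125.6]
dispenser 0.3 [182.  209.  199.9 247. ] med [356.6 242.6  49.8] lo [343.1 234.4   4.7] hi [377.1 261.3  89. ]
chunk0 0.56 [343.2 169.9 351.1 177.1] med [649.6  38.6 151.2] lo [643.7  33.9 147.4] hi [655.7  44.5 157.1]
chunk0 0.54 [319.8 148.2 380.6 237.4] med [657.5  18.6 107.3] lo [587.9  -5.1   4.3] hi [709.4  60.3 186.4]
chunk0 0.52 [332.1 186.4 339.1 193.4] med [617.1  38.1 128.8] lo [609.   30.6 122.5] hi [625.1  45.3 135.8]
chunk0 0.51 [329.  194.7 333.6 20
[... 1897 characters left out ...]
63.4    0.4] hi [ 472.  -197.6  109.7]
spice_jar_a 0.62 [227.1 293.3 248.2 348.5] med [554.9 251.7  65.4] lo [543.4 224.8   4. ] hi [578.1 259.7 104.5]
mill 0.71 [252.9 239.1 262.1 253.8] med [632.9  62.  105.8] lo [619.5   7.   65.6] hi [670.2  68.8 114.6]
timer 0.31 [225.3 291.4 248.4 348.7] med [555.7 251.1  61.3] lo [543.3 179.   -1.2] hi [618.6 259.7 104.5]
lip 0.53 [375.2 184.2] [ 532.8 -341.    98. ]
paddle_face 0.42 [377.7 199.5] [ 530.7 -359.9   45. ]
dispenser 0.85 [255.7 280.7] [647.6  50.8  -0. ]
dispenser 0.65 [365.1 203.4] [ 583.5 -400.5    0. ]
bowl 0.97 [180.9 361.8] [627.8 342.4  -0. ]
bowl 0.67 [334.8 236.3] [ 578.2 -205.2    0. ]
bowl 0.57 [277.4 363.2] [465.7 254.9   0. ]
```

View pics/scene0.png

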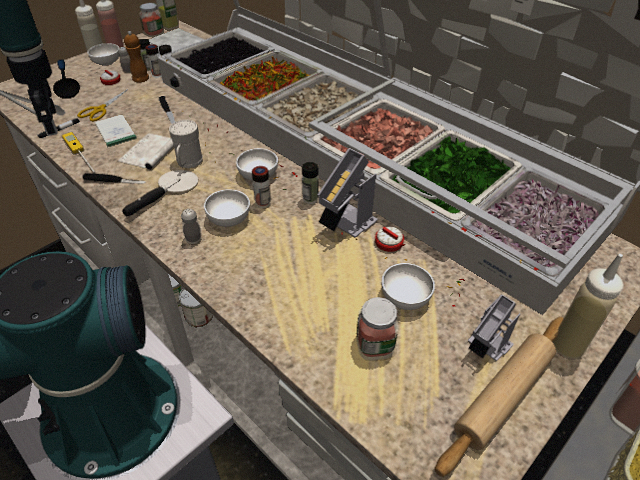

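View pics/side0.png

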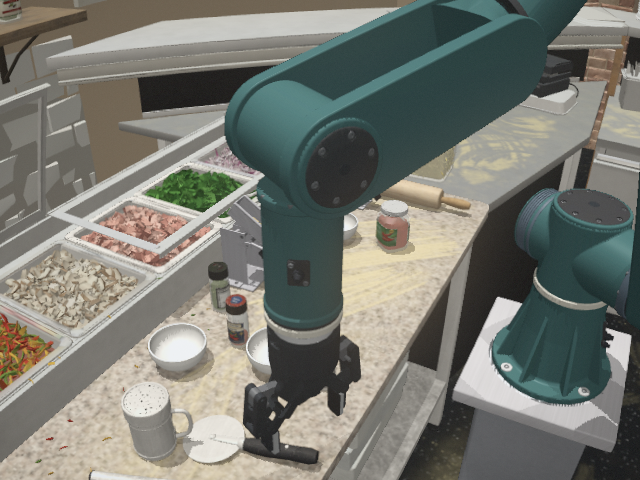

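The scene picture shows these candidates:
- **Bowls:** (227,208), about 531 mm from the base; (257,163), about 718 mm; (408,286), about 611 mm; and a far one at (103,55). I choose (227,208) as the nearest.
- **Dispensers:** (345,195), about 190–200 mm high, and (490,328), about 130 mm high. I choose the large one at (345,195).

The side picture shows the chosen bowl at (262,352), partly hidden by the gripper.

```bash
cat >> h.py <<'E'
from scipy.optimize import least_squares
def fitc(P,r=None):
    c0=P[:,:2].mean(0)
    f=lambda q:np.hypot(P[:,0]-q[0],P[:,1]-q[1])-(r or q[2])
    return least_squares(f,[*c0,50],loss="soft_l1",f_scale=1.5).x
def rel(st,tgt):  # world target TCP -> tool shift in 2cm units
    Rm=R.from_euler("xyz",st["eef_rot"]).as_matrix()
    return Rm.T@(np.array(tgt)-st["tcp_pos"])/20
E
python3 - <<'E'
from h import *
st=env.read_state();Rm=R.from_euler("xyz",st["eef_rot"]).as_matrix();print(Rm)
p=env.capture("scene");save(p,"crop1.png",(180,130,430,320),3)
for m in env.masks_of("bowl",p)[:3]:
    P=cloud(p,m["pixels"]);Q=P[P[:,2]>43];print("bowl",len(Q),fitc(Q),fitc(Q,53.5))
for m in env.masks_of("dispenser",p)[:2]:
    P=cloud(p,m["pixels"]);print(P.min(0),P.max(0),len(P))
    for z in range(100,210,10):
        Q=P[abs(P[:,2]-z)<5]
        if len(Q): print(z,len(Q),"x",np.percentile(Q[:,0],[2,50,98]),"y",np.percentile(Q[:,1],[2,50,98]))
p=env.capture("wrist");print(np.array(p["hand_eye"]))
E
```

```text
[[-0.9  0.4  0. ]
 [ 0.4  0.9 -0. ]
 [-0.  -0.  -1. ]]
bowl 263 [467.  252.5  53.2] [467.  252.5  50. ]
bowl 347 [ 575.3 -208.6   52.9] [ 575.3 -208.5   50. ]
bowl 178 [631.2 335.   53.3] [631.2 334.9  50. ]
[578.9 -15.8  -3.8] [779.  188.  200.3] 3342
100 151 x [587.7 601.5 728.7] y [ 0.1 13.5 60.8]
110 230 x [588.  617.4 710.7] y [-0.4 12.8 61.7]
120 170 x [585.  629.  709.2] y [-0.3 14.7 56. ]
130 257 x [580.8 634.1 706.7] y [-0.2 16.4 57.1]
140 250 x [587.3 641.2 700.6] y [ 1.  18.3 57.8]
150 220 x [605.2 649.2 734.8] y [13.9 46.7 84.4]
160 201 x [619.2 661.6 697.3] y [15.2 51.6 60.3]
170 164 x [631.7 669.6 700.9] y [15.3 51.3 60.1]
180 113 x [645.5 673.1 695.1] y [15.5 43.8 60.3]
190 72 x [661.5 677.8 689.2] y [16.5 37.4 62.2]
200 31 x [670.5 682.2 688. ] y [17.2 36.1 59.9]
[ 536.9 -435.3   -5.6] [ 731.4 -346.5  134.2] 1921
100 240 x [548.7 593.7 613.4] y [-423.4 -397.4 -375.6]
110 156 x [564.8 607.5 619.8] y [-413.7 -396.4 -384.7]
120 77 x [578.  593.5 617.8] y [-413.4 -388.5 -384.2]
130 58 x [591.1 603.3 612.2] y [-413.1 -396.2 -384.7]
[[  -0.    -1.    -0.3   68.1]
 [   1.    -0.    -0.     0.5]
 [  -0.    -0.3    1.  -143.4]
 [   0.     0.     0.     1. ]]
```

View pics/crop1.png

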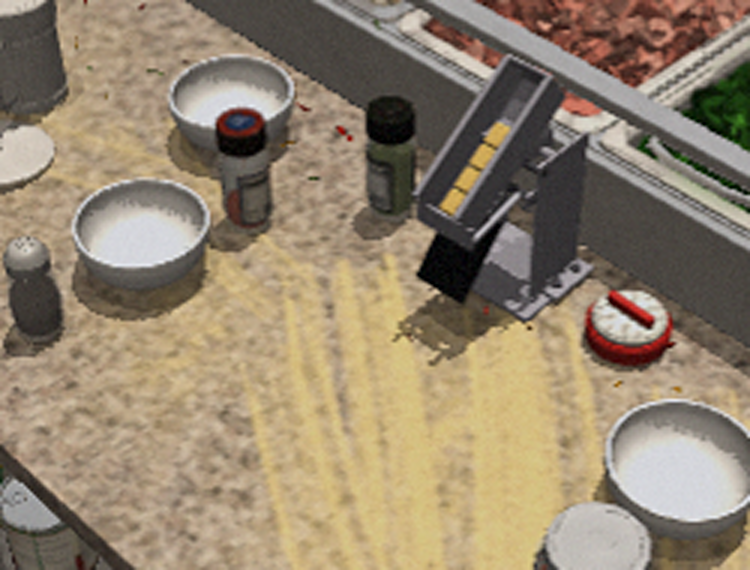

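The crop confirms both choices. The empty nearest bowl is at crop (142,230), and the big dispenser with four chunks is at (475,165). Its black paddle is at (455,265), facing the robot side.

```bash
python3 - <<'E'
from h import *
st=env.read_state();print(st["eef_rot"],np.round(rel(st,[425,217,215]),2))
E
```

```text
[-3.1 -0.   2.7] [-15.2 -11.6   0.8]
```

```bash
python3 -m inch '{"gripper":[50,50,50,50,50,50,50,50,50,50,50,50,50,50,50,50,50,50,50,50],"travel":[[-0.95,-0.72,0.05],[-0.95,-0.72,0.05],[-0.95,-0.72,0.05],[-0.95,-0.72,0.05],[-0.95,-0.72,0.05],[-0.95,-0.72,0.05],[-0.95,-0.72,0.05],[-0.95,-0.72,0.05],[-0.95,-0.72,0.05],[-0.95,-0.72,0.05],[-0.95,-0.72,0.05],[-0.95,-0.72,0.05],[-0.95,-0.72,0.05],[-0.95,-0.72,0.05],[-0.95,-0.72,0.05],[-0.95,-0.72,0.05],[0,0,0],[0,0,0],[0,0,0],[0,0,0]],"yaw":[0,0,0,0,0,0,0,0,0,0,0,0,0,0,0,0,0.87,0.87,0.87,0.87]}' 30
python3 - <<'E'
from h import *
st=env.read_state();print(st["time"],st["tcp_pos"],np.round(st["eef_rot"],3),st["width"])
p=env.capture("wrist");save(p,"w1.png")
for q in ["bowl","dispenser","mill","spice_jar_a"]:
    for m in env.masks_of(q,p):
        if m["score"]<.3: continue
        P=cloud(p,m["pixels"],st)
        print(q,round(m["score"],2),np.array(m["box"]),np.median(P,0))
        if q=="bowl":
            Q=P[P[:,2]>43];print(len(Q),fitc(Q),P[:,2].max())
            # radial profile of inner wall
            c=fitc(Q);r=np.hypot(*(P[:,:2]-c[:2]).T)
            for a in range(0,60,4):
                s=(r>=a)&(r<a+4)
                if s.sum()>3: print(a+2,np.percentile(P[s,2],[10,50,90]))
s=env.capture("scene")
for m in env.masks_of("mill",s)[:1]: print("mill",fitc(cloud(s,m["pixels"])))
E
```

```text
time: 3.07
tcp_pos: [426.3, 217.6, 215.4]
eef_rot: [3.142, 0.0, 2.308]
wrist_force: [-0.3, 0.2, -0.4]
width: 49.8
grasp_force: 0.0
3.0667 [426.3 217.6 215.4] [3.1 0.  2.3] 49.84901412696023
bowl 0.81 [325.9 159.6 446.4 280.2] [475.7 254.6  19.3]
1776 [469.  254.4  52.7] 51.62558623258707
2 [ 8.9  9.7 10.8]
6 [ 8.5  9.3 10.5]
10 [ 8.4  9.4 10.5]
14 [ 8.4  9.3 10.3]
18 [ 8.7  9.7 10.6]
22 [ 9.3 10.4 11.4]
26 [10.3 11.4 12.6]
30 [11.8 12.9 14.2]
34 [13.3 14.6 15.7]
38 [15.2 16.8 18.2]
42 [17.8 19.3 21.2]
46 [21.6 24.7 27.7]
50 [29.1 35.7 48.2]
54 [44.1 48.7 49.9]
bowl 0.81 [502.2 216.1 624.7 327.7] [650.6 342.7  24.2]
2089 [633.2 336.6  53.1] 52.29517894308964
2 [ 8.9  9.6 10.5]
6 [ 8.7  9.7 10.7]
10 [ 8.7  9.7 10.5]
14 [ 8.7  9.6 10.6]
18 [ 8.9  9.8 10.8]
22 [ 9.5 10.6 11.5]
26 [10.4 11.6 12.7]
30 [11.4 12.9 14.2]
34 [12.9 14.4 15.6]
38 [14.5 16.3 17.9]
42 [17.1 18.7 20.6]
46 [19.9 23.3 26.6]
50 [26.8 32.5 48.3]
54 [36.6 45.2 49.5]
58 [47.4 48.2 48.6]
mill 0.58 [273.4 113.9 327.1 166.9] [367.4 257.9  85.3]
spice_jar_a 0.66 [408.9 266.2 489.2 348.4] [551.  240.8  89.2]
spice_jar_a 0.59 [453.8 410.3 497.8 461.5] [649.2 167.6 106.1]
mill [362.8 253.8  16.5]
```

```bash
python3 -m inch '{"gripper":[50,50,50,50,50,50,50,50,50,50,50,50],"travel":[[-0.08,0.17,0],[0,0,0.93],[0,0,0.93],[0,0,0.93],[0,0,0.93],[0,0,0.93],[0,0,0.93],[0,0,0.93],[0,0,0.93],[0,0,0.93],[0,0,0.93],[0,0,0]],"yaw":[0,0,0,0,0,0,0,0,0,0,0,0]}' 30
python3 -m inch '{"gripper":[0,0,0,0,0,0,0,0,0,0],"travel":[[0,0,0],[0,0,0],[0,0,0],[0,0,0],[0,0,0],[0,0,0],[0,0,0],[0,0,0],[0,0,0],[0,0,0]],"yaw":[0,0,0,0,0,0,0,0,0,0]}' 30
python3 - <<'E'
from h import *
p=env.capture("scene");save(p,"s2.png",(170,120,420,300),3)
m=env.masks_of("bowl",p)
for k in m[:3]:
    P=cloud(p,k["pixels"]);Q=P[P[:,2]>43];print(len(Q),fitc(Q),P[:,2].max())
E
```

```text
time: 4.42
tcp_pos: [428.0, 218.4, 26.6]
eef_rot: [-3.137, -0.002, 2.315]
wrist_force: [-0.7, -0.6, -0.9]
width: 49.9
grasp_force: 0.0
time: 5.25
tcp_pos: [430.8, 219.7, 30.6]
eef_rot: [3.139, 0.001, 2.314]
wrist_force: [-1.5, 3.0, 6.5]
width: 13.6
grasp_force: 28.9
190 [464.  248.3  53.2] 127.58408002502631
175 [631.9 335.1  53.1] 52.91356012541985
312 [ 575.2 -208.7   52.6] 51.62304531013319
```

View pics/s2.png

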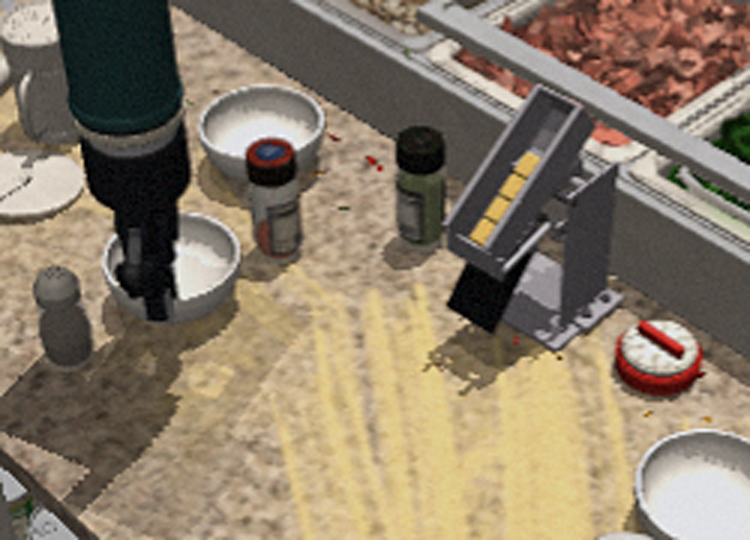

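The gripper at crop (150,280) pinches the wall of the right bowl, which stands clear of the mill (70,315) and the spice jar (275,200). I'll raise 1 mm to unload, slide the bowl in −y and turn it in front of the chute.

```bash
python3 -m inch '{"gripper":[0,0,0,0,0,0,0,0,0,0,0,0,0,0,0,0],"travel":[[0,0,-0.05],[-0.2,-0.18,0],[-0.4,-0.37,0],[-0.55,-0.51,0],[-0.55,-0.51,0],[-0.55,-0.51,0],[-0.55,-0.51,0],[-0.55,-0.51,0],[-0.55,-0.51,0],[-0.55,-0.51,0],[-0.55,-0.51,0],[-0.55,-0.51,0],[-0.55,-0.51,0],[-0.55,-0.51,0],[-0.55,-0.51,0],[-0.35,-0.32,0]],"yaw":[0,0,0,0,0,0,0,0,0,0,0,0,0,0,0,0]}' 40
python3 -m inch '{"gripper":[0,0,0,0,0,0,0],"travel":[[0,0,0],[0,0,0],[0,0,0],[0,0,0],[0,0,0],[0,0,0],[0,0,0]],"yaw":[0.5,0.5,0.5,0.5,0.5,0.5,0]}' 40
python3 - <<'E'
from h import *
st=env.read_state()
for c in ["scene","side","wrist"]:
    p=env.capture(c);save(p,c+"3.png")
    for q in ["bowl","dispenser","chunk0","timer"]:
      for k in env.masks_of(q,p)[:4]:
        if k["score"]<.3: continue
        P=cloud(p,k["pixels"],st);Q=P[P[:,2]>43]
        if len(P)<10: continue
        print(c,q,round(k["score"],2),np.array(k["box"]),np.median(P,0), fitc(Q) if q=="bowl" and len(Q)>10 else "")
    for q in ["lip","paddle_face","dispenser"]:
        for m in env.place_of(q,p):
            if m["score"]>.3: print(c,q,round(m["score"],2),np.array(m["uv"]),onplane(p,[m["uv"]],{"lip":98,"paddle_face":45}.get(q,0),st)[0])
E
```

```text
time: 6.68
tcp_pos: [430.7, 12.4, 31.6]
eef_rot: [3.139, 0.003, 2.314]
wrist_force: [-0.3, 3.8, 7.8]
width: 12.6
grasp_force: 41.7
time: 7.27
tcp_pos: [430.0, 13.6, 31.6]
eef_rot: [3.139, 0.001, 1.951]
wrist_force: [-1.8, 3.6, 9.3]
width: 13.1
grasp_force: 42.7
scene bowl 0.7 [235.2 148.4 255.9 180.7] [620.2 376.1  31.6] [632.6 333.8  54.8]
scene bowl 0.59 [385.2 260.  435.7 312.1] [ 590.5 -201.9   23. ] [ 575.2 -208.7   52.8]
scene dispenser 0.89 [472.4 290.2 520.9 361. ] [ 586.4 -403.2   75.8] 
scene dispenser 0.84 [319.7 148.5 378.1 236. ] [658.2  18.9 106.2] 
scene chunk0 0.45 [339.1 176.5 341.2 186.3] [633.5  38.4 141.5] 
scene timer 0.76 [374.4 226.4 405.9 249.2] [669.2 -86.   25.1] 
scene lip 0.96 [485.  340.7] [ 526.3 -411.6   98. ]
scene lip 0.73 [329.1 201.8] [602.6  43.4  98. ]
scene lip 0.63 [291.5 267.1] [406.4 -42.1  98. ]
scene lip 0.35 [192.4 237. ] [317.6 168.5  98. ]
scene paddle_face 0.83 [326.4 222. ] [591.7  40.5  45. ]
scene paddle_face 0.59 [474.1 350.2] [ 533.8 -397.1   45. ]
scene dispenser 0.77 [486.1 345.7] [ 591.6 -398.4    0. ]
scene dispenser 0.59 [342.8
[... 355 characters left out ...]
enser 0.62 [219.5 193.5 286.4 293.4] [657.8  59.7 101.7] 
side timer 0.69 [302.9 268.5 354.  304.1] [484.6  22.4  26.8] 
side timer 0.58 [279.2 250.6 287.  259. ] [649.6 -69.4  11.6] 
side lip 0.91 [275.6 244.5] [604.5  29.8  98. ]
side lip 0.5 [373.5 181.9] [ 542. -351.   98.]
side lip 0.38 [330.7 300.1] [410.4 146.6  98. ]
side paddle_face 0.84 [280.1 265.7] [595.4  28.8  45. ]
side paddle_face 0.64 [375.6 197.5] [ 540.1 -367.6   45. ]
side dispenser 0.97 [256.7 279.3] [648.6  45.2   0. ]
side dispenser 0.5 [366.3 201.6] [ 584.9 -411.7    0. ]
wrist bowl 0.63 [306.6 183.2 573.3 409.9] [483.6  42.5  20.7] [474.3  30.8  52.4]
wrist dispenser 0.73 [617.5 392.8 639.8 438. ] [589.8  12.7  41.4]
```

```bash
python3 - <<'E'
from h import *
def go(p,c):
  for k in env.masks_of("dispenser",p):
    P=cloud(p,k["pixels"])
    if k["score"]<.3 or np.median(P[:,0])<620: continue
    h=P[:,2]-98-(P[:,0]-600)*np.tan(np.radians(34))
    P=P[(h>-5)&(h<45)]
    print(c,len(P))
    for x in range(590,700,10):
        Q=P[abs(P[:,0]-x)<6]
        if len(Q)>8: print(x,len(Q),np.percentile(Q[:,1],[1,5,50,95,99]),"z",np.percentile(Q[:,2],[2,50,98]))
for c in ["scene","side"]: go(env.capture(c),c)
p=env.capture("scene")
for k in env.masks_of("chunk0",p):
    P=cloud(p,k["pixels"]); 
    if len(P): print(round(k["score"],2),np.median(P,0),len(P))
# depth-based chunk points by yellow color in trough
P=cloud(p,np.ones((480,640),bool)); m=p["range_z"]>0; C=p["img"][m].astype(int)
s=(C[:,0]-C[:,2]>60)&(P[:,2]>105)&(abs(P[:,0]-640)<70)&(abs(P[:,1]-38)<40)
Q=P[s];print(s.sum(),Q.min(0),Q.max(0),np.polyfit(Q[:,0],Q[:,1],1))
save(p,"s4.png",(240,140,420,275),4)
E
```

```text
scene 1278
590 199 [ 5.9  8.6 34.5 57.8 62.4] z [ 92.8 107.9 135.5]
600 103 [ 5.6  6.8 16.3 55.5 56.4] z [101.1 120.6 141.9]
610 123 [ 7.1  9.2 16.4 56.1 57.9] z [102.3 124.6 151. ]
620 122 [ 8.6 10.9 17.6 56.3 57.5] z [106.9 132.1 157.2]
630 108 [14.5 14.9 17.9 56.7 58. ] z [115.3 141.1 164.9]
640 115 [ 2.  15.1 19.1 57.4 58.5] z [122.4 147.  170.3]
650 121 [ 0.4 15.  19.  57.4 58.4] z [129.9 152.9 179.1]
660 122 [ 0.3  1.9 18.5 58.3 59. ] z [132.4 159.5 184.2]
670 139 [ 1.6 17.2 45.4 58.8 59.8] z [140.5 163.7 190.6]
680 164 [17.  17.7 48.1 59.3 60.1] z [148.  169.3 197.4]
690 139 [17.2 18.4 47.8 59.5 61.2] z [154.1 173.8 196. ]
side 1711
590 204 [11.  15.5 43.3 63.8 66.7] z [ 93.  110.3 136. ]
600 169 [15.7 16.9 55.7 64.5 67.8] z [ 99.4 120.6 142.3]
610 195 [16.  18.3 56.9 64.3 66.7] z [102.7 125.2 149.6]
620 181 [16.3 18.2 57.3 63.4 69. ] z [106.5 133.2 155.3]
630 175 [15.1 17.9 58.2 62.7 65.4] z [116.5 140.9 163.1]
640 176 [17.7 18.9 57.9 62.7 64.1] z [122.8 147.6 170. ]
650 191 [17.4 19.6 59.5 71.  78.9] z [129.6 152.7 176.1]
660 186 [18.7 19.9 60.  76.2 79.9] z [132.5 160.1 184.1]
670 183 [18.9 19.9 58.8 64.2 65.4] z [142.1 167.4 191.5]
680 186 [20.  21.2 59.5 65.  65.9] z [149.3 176.1 195.5]
690 125 [20.1 21.2 50.2 65.5 66.8] z [155.7 174.4 194.2]
0.52 [632.2  37.9 141.5] 50
0.46 [650.   38.8 152. ] 30
0.33 [356.2 241.9  48.4] 516
176 [590.6  20.7 108.2] [703.   55.3 171.1] [ 0. 25.]
```

View pics/s4.png

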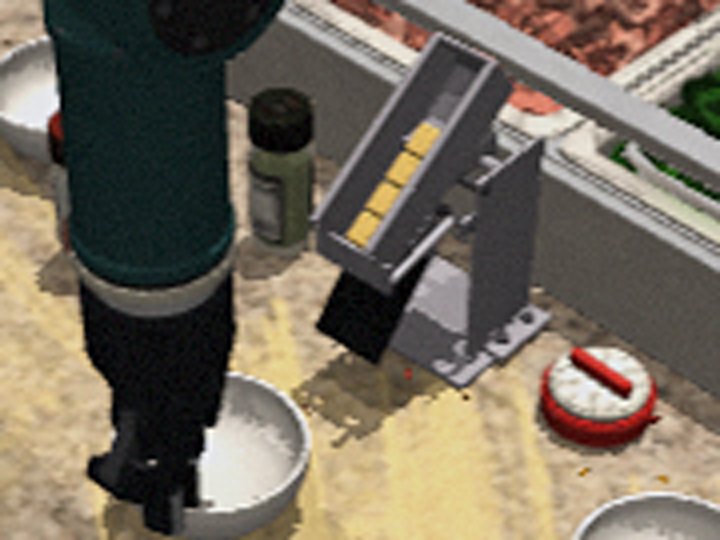

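The picture shows the chute at (420,160) with four chunks still in it, the gate at (355,262), the paddle at (365,310), and the bowl at (245,460) held in front, in line with it. Lip estimate: (601, 36.5), chute yaw about 0.05. I push in along the chute's own x.

```bash
python3 -m inch '{"gripper":[0,0,0,0,0,0,0,0,0,0],"travel":[[-0.17,0.47,0],[-0.17,0.47,0],[-0.17,0.47,0],[-0.17,0.47,0],[-0.17,0.47,0],[-0.17,0.47,0],[-0.17,0.47,0],[-0.17,0.47,0],[-0.17,0.47,0],[0,0,0]],"yaw":[0,0,0,0,0,0,0,0,0,0]}' 45
python3 - <<'E'
from h import *
st=env.read_state()
p=env.capture("scene");save(p,"s5.png",(240,140,420,275),4)
for c in ["side","wrist"]:
    p=env.capture(c)
    for k in env.masks_of("bowl",p)[:4]:
        P=cloud(p,k["pixels"],st);Q=P[(P[:,2]>43)&(P[:,2]<55)]
        if len(Q)>10: print(c,round(k["score"],2),np.median(P,0), fitc(Q))
E
```

```text
time: 9.6
tcp_pos: [518.7, 16.5, 31.7]
eef_rot: [-3.141, -0.0, 1.955]
wrist_force: [-5.0, 1.6, 11.3]
width: 12.9
grasp_force: 45.4
side 0.7 [644.6 327.8  26. ] [632.3 339.5  53. ]
side 0.69 [571.1  31.3  28. ] [563.3  35.9  53.1]
side 0.6 [ 565.4 -240.    29.7] [ 577.5 -204.8   52.9]
wrist 0.6 [571.9  50.6  23.6] [563.2  33.5  52.4]
```

View pics/s5.png

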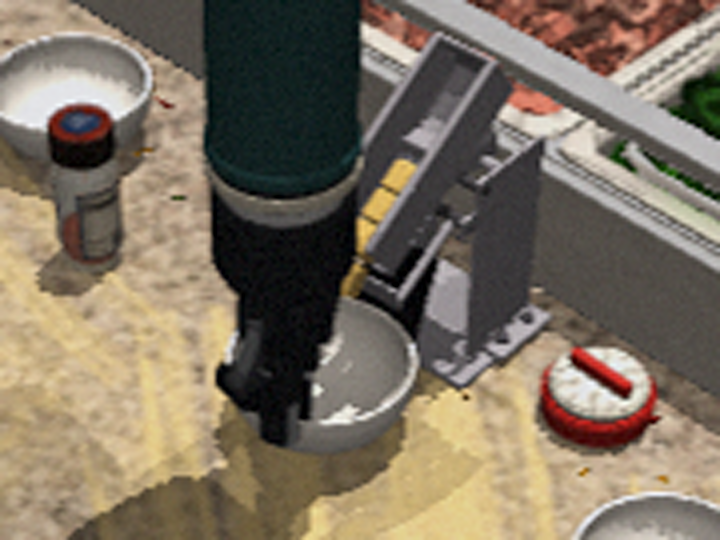

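The first chunk is already tipping over the lip at (355,280) above the bowl at (335,375), and the paddle is swung back. I push about 10 mm further and hold.

```bash
python3 -m inch '{"gripper":[0,0,0,0,0,0,0,0,0,0,0,0,0,0,0,0,0,0,0,0],"travel":[[-0.09,0.25,0],[-0.09,0.25,0],[0,0,0],[0,0,0],[0,0,0],[0,0,0],[0,0,0],[0,0,0],[0,0,0],[0,0,0],[0,0,0],[0,0,0],[0,0,0],[0,0,0],[0,0,0],[0,0,0],[0,0,0],[0,0,0],[0,0,0],[0,0,0]],"yaw":[0,0,0,0,0,0,0,0,0,0,0,0,0,0,0,0,0,0,0,0]}' 45
python3 - <<'E'
from h import *
st=env.read_state()
p=env.capture("scene");a=p["img"][140:275,240:420]
w=env.capture("wrist")
im=np.hstack([cv2.resize(a,(400,300)),cv2.resize(w["img"],(400,300))]);cv2.imwrite("pics/c6.png",im[...,::-1])
for n,q in (("scene",p),("wrist",w)):
    for k in env.masks_of("chunk0",q):
        P=cloud(q,k["pixels"],st)
        if k["score"]>.25 and len(P): print(n,round(k["score"],2),np.median(P,0))
E
```

```text
time: 11.52
tcp_pos: [527.0, 17.0, 31.6]
eef_rot: [-3.138, -0.001, 1.955]
wrist_force: [-8.3, 0.3, 14.0]
width: 12.6
grasp_force: 48.6
scene 0.61 [591.   39.   34.9]
scene 0.46 [663.7  16.8 115.4]
wrist 0.91 [550.4  36.3  45.4]
wrist 0.86 [592.4  45.   35.8]
wrist 0.68 [571.2  48.3  29.1]
```

View pics/c6.png

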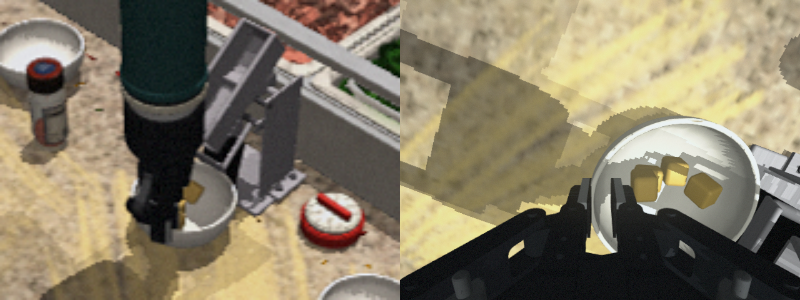

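The left half shows the trough empty as far as visible at (240,70), with chunks in the bowl at (193,188) and (180,212). The wrist view on the right shows three chunks at (647,183), (675,168) and (703,192). The fourth may be hidden by a finger, so I check the side camera and hold a bit longer.

```bash
python3 -m inch '{"gripper":[0,0,0,0,0,0,0,0,0,0,0,0],"travel":[[-0.06,0.15,0],[0,0,0],[0,0,0],[0,0,0],[0,0,0],[0,0,0],[0,0,0],[0,0,0],[0,0,0],[0,0,0],[0,0,0],[0,0,0]],"yaw":[0,0,0,0,0,0,0,0,0,0,0,0]}' 45
python3 - <<'E'
from h import *
st=env.read_state()
p=env.capture("side");s=env.capture("scene")
im=np.hstack([cv2.resize(p["img"][170:320,200:350],(400,400),interpolation=2),cv2.resize(s["img"][170:260,290:380],(400,400),interpolation=2)]);cv2.imwrite("pics/c7.png",im[...,::-1])
for n,q in (("side",p),("scene",s)):
    for k in env.masks_of("chunk0",q):
        P=cloud(q,k["pixels"],st)
        if k["score"]>.2 and len(P): print(n,round(k["score"],2),np.median(P,0),len(P))
E
```

```text
time: 12.72
tcp_pos: [527.5, 17.0, 31.2]
eef_rot: [-3.134, -0.003, 1.955]
wrist_force: [-13.7, -0.6, 16.7]
width: 12.9
grasp_force: 53.6
side 0.54 [549.2  41.   39.1] 85
```

View pics/c7.png

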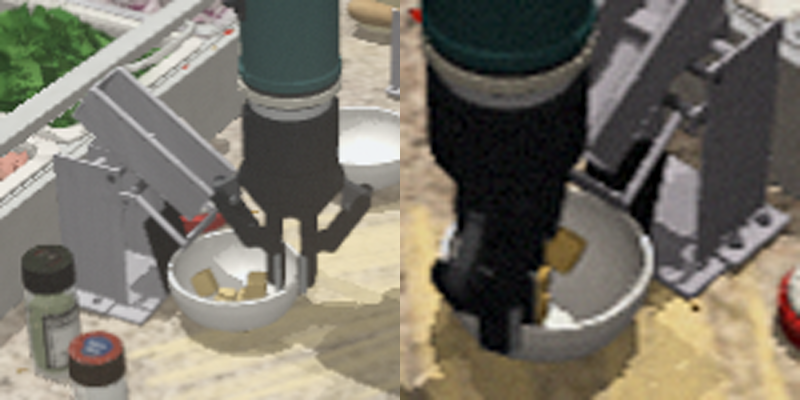

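The side crop shows chunks at (205,280), (230,293) and (257,283) in the bowl. The paddle is at its stop and nothing hangs at the lip. I draw back about 30 mm, with the bowl still under the lip, and check that the trough is empty.

```bash
python3 -m inch '{"gripper":[0,0,0,0,0,0,0,0],"travel":[[0.085,-0.235,0],[0.085,-0.235,0],[0.085,-0.235,0],[0.085,-0.235,0],[0.085,-0.235,0],[0.085,-0.235,0],[0.085,-0.235,0],[0,0,0]],"yaw":[0,0,0,0,0,0,0,0]}' 40
python3 - <<'E'
from h import *
st=env.read_state()
w=env.capture("wrist");s=env.capture("scene")
im=np.hstack([cv2.resize(w["img"][100:340,330:570],(400,400),interpolation=2),cv2.resize(s["img"][150:250,280:380],(400,400),interpolation=2)]);cv2.imwrite("pics/c8.png",im[...,::-1])
for n,q in (("wrist",w),("scene",s)):
    for k in env.masks_of("chunk0",q):
        P=cloud(q,k["pixels"],st)
        if k["score"]>.2 and len(P): print(n,round(k["score"],2),np.median(P,0),len(P))
    for k in env.masks_of("bowl",q)[:3]:
        P=cloud(q,k["pixels"],st);Q=P[(P[:,2]>43)&(P[:,2]<55)]
        if len(Q)>10: print(n,fitc(Q))
E
```

```text
time: 13.58
tcp_pos: [499.4, 15.3, 31.9]
eef_rot: [3.137, 0.002, 1.954]
wrist_force: [-0.7, -1.2, 7.5]
width: 12.7
grasp_force: 40.5
wrist 0.91 [534.1  38.2  22.4] 549
wrist 0.8 [523.1  34.3  45.6] 1945
wrist 0.8 [565.2  41.8  35.3] 2332
wrist 0.6 [543.9  45.2  29.1] 1859
wrist [544.2  31.4  52.4]
scene 0.48 [564.4  36.5  32.8] 80
scene [631.8 335.6  53.3]
scene [ 575.2 -208.7   52.6]
scene [542.8  28.6  52.9]
```

View pics/c8.png

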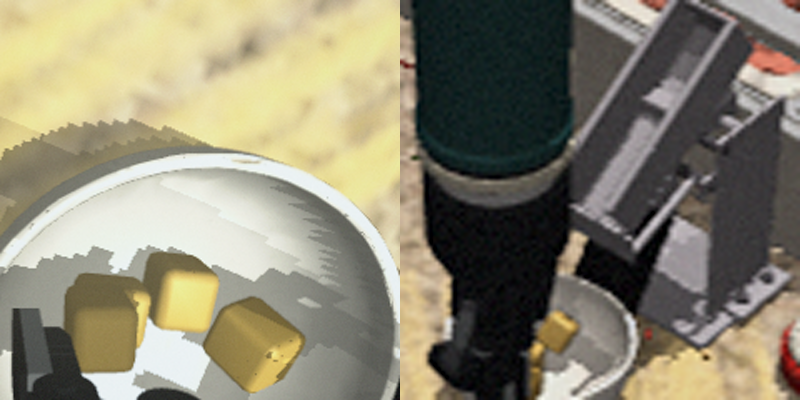

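The trough is empty. The wrist crop shows all four chunks in the bowl: (105,325), one beneath it at (143,300), then (182,290) and (255,345). I draw back another 45 mm, then release with a small opening, shifting outward so the inner finger hardly moves.

```bash
python3 -m inch '{"gripper":[0,0,0,0,0,0,0,0,0,0,0,0],"travel":[[0.085,-0.235,0],[0.085,-0.235,0],[0.085,-0.235,0],[0.085,-0.235,0],[0.085,-0.235,0],[0.085,-0.235,0],[0.085,-0.235,0],[0.085,-0.235,0],[0.085,-0.235,0],[0,0,0],[0,0,0],[0,0,0]],"yaw":[0,0,0,0,0,0,0,0,0,0,0,0]}' 30
python3 -m inch '{"gripper":[15,17,19,21,23,24,24,24],"travel":[[0,-0.03,0],[0,-0.05,0],[0,-0.05,0],[0,-0.04,0],[0,0,0],[0,0,0],[0,0,0],[0,0,0]],"yaw":[0,0,0,0,0,0,0,0]}' 20
python3 - <<'E'
from h import *
st=env.read_state()
w=env.capture("wrist")
for k in env.masks_of("chunk0",w):
    P=cloud(w,k["pixels"],st)
    if k["score"]>.2 and len(P): print(round(k["score"],2),np.median(P,0),len(P))
for k in env.masks_of("bowl",w)[:2]:
    P=cloud(w,k["pixels"],st);Q=P[(P[:,2]>43)&(P[:,2]<55)]
    if len(Q)>10: print(fitc(Q),np.linalg.lstsq(np.c_[Q[:,:2]-Q[:,:2].mean(0),np.ones(len(Q))],Q[:,2],rcond=None)[0].round(3))
E
```

```text
time: 14.88
tcp_pos: [454.8, 13.5, 31.7]
eef_rot: [3.138, 0.002, 1.954]
wrist_force: [1.7, -1.1, 7.3]
width: 12.7
grasp_force: 41.9
time: 15.55
tcp_pos: [449.1, 12.7, 30.1]
eef_rot: [-3.141, -0.0, 1.954]
wrist_force: [-0.2, 0.9, -0.2]
width: 23.9
grasp_force: 0.0
0.89 [478.1  32.9  44.9] 1998
0.89 [518.6  38.2  35.2] 2362
0.61 [497.8  42.7  28.8] 1840
0.6 [482.9  36.5  17.7] 294
[497.3  28.5  52.5] [-0.   0.  47.9]
```

```bash
python3 -m inch '{"gripper":[24,24,24,24,24,24,24,24,24,24,24,24,24,24,24,24],"travel":[[0,0,-0.15],[0,0,-0.15],[0,0,-0.2],[0,0,-0.2],[0,0,-0.3],[0,0,-0.4],[0,0,-0.6],[0,0,-0.8],[0,0,-0.9],[0,0,-0.9],[0,0,-0.9],[0,0,-0.9],[0,0,-0.9],[0,0,0],[0,0,0],[0,0,0]],"yaw":[0,0,0,0,0,0,0,0,0,0,0,0,0,0,0,0]}'
python3 - <<'E'
from h import *
st=env.read_state()
w=env.capture("wrist");s=env.capture("scene")
im=np.hstack([cv2.resize(w["img"],(400,300)),cv2.resize(s["img"][130:280,200:400],(400,300),interpolation=2)]);cv2.imwrite("pics/c9.png",im[...,::-1])
for k in env.masks_of("chunk0",w):
    P=cloud(w,k["pixels"],st)
    if k["score"]>.2 and len(P): print(round(k["score"],2),np.median(P,0),len(P))
for k in env.masks_of("bowl",w)[:2]:
    P=cloud(w,k["pixels"],st);Q=P[(P[:,2]>43)&(P[:,2]<55)]
    if len(Q)>10: print(fitc(Q),np.linalg.lstsq(np.c_[Q[:,:2]-Q[:,:2].mean(0),np.ones(len(Q))],Q[:,2],rcond=None)[0].round(3))
E
```

```text
time: 17.03
tcp_pos: [449.2, 12.8, 176.2]
eef_rot: [-3.141, -0.0, 1.954]
wrist_force: [-0.0, 0.4, -0.2]
width: 24.4
grasp_force: 0.0
0.77 [479.3  30.9  45. ] 508
0.71 [499.2  41.8  28.9] 454
0.58 [520.   37.1  36. ] 631
0.38 [492.7  32.4  25.2] 79
[497.8  28.3  52.6] [-0.   0.  48.1]
```

View pics/c9.png

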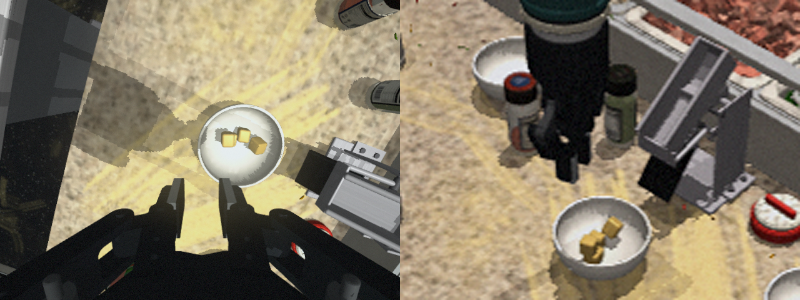

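The bowl stands level at (240,145) in the wrist view and (602,238) in the scene view. All the chunks are inside, the rim is about 5 cm clear of the lip, the trough is empty and the gripper is clear.

```bash
python3 -c "
from cell import env
print(env.hand_in())"
```

```text
the job is handed in; nothing more can be done
None
```

The white bowl now stands upright on the worktop with all four cheese chunks inside, its rim about 5 cm clear of the chute's lip; the trough is empty, the robot touched none of the jars, mill or timer, and the job was handed in at about 17 s.

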